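Load the bit rack past the spring gate

TASK

Press the red treadle down with one fingertip to hold the yellow gate up, and while it is held up push the bit rack along the chute with the other finger, against its blue end plate, until the rack is fully home against the end stop; the gate must not touch the rack on the way. Then let go so that the gate closes behind the rack. Only push: nothing is gripped or lifted, and leave both wood blocks and the glue bottle where they are.

Things in the scene. Friction and masses are not known exactly. Their poses are not given: they have to be found in the camera images.
- chute: Wooden chute fixed to the bench, open on top and at its -y end. Origin: on the bench, on the centre line, straight below the gate plate. +y is the travel direction, -x the treadle side. Floor 8 mm above the bench, y = -227 to +108 mm. Walls 10 mm thick, 28 mm high, inner faces at x = -33 and +33 mm. Gate shaft: along y at x = -50, z = 50 mm, in brackets 60 mm high at y = -215 and +16 mm.
- end_stop (a point): Middle of the lower edge of the end stop's face, on the chute floor (chute x = 0, y = 96, z = 8 mm). The stop is 45 mm high. The rack is home with its nose against it.
- gate (a joint): Angle of gate plate, boom and treadle, which turn together on one shaft: 0 closed, up to 0.72 rad (stop) as the treadle goes down and the plate rises. A spring closes it: 4 to 7 N at the middle of the treadle. From 0.4 rad the plate clears the rack's block and bits; 0.5 to 0.65 is comfortable. Fully open, the boom's end is about 115 mm above the bench.
- treadle (a point): Centre of the top of the red treadle, a bar that is pressed down to raise the gate (moves with it). It spans chute x = -52 to -120, y = -255 to -15 mm; anywhere along its length works alike, so a fingertip can slide along it. Closed: top 54 mm above the bench, this point at chute x = -91, y = -135. At gate angle a, its top d mm from the shaft is 50 - d sin a + 4 cos a mm above the bench.
- gate_plate (a point): Middle of the lower edge of the yellow gate plate (38 mm wide, 6 mm thick, 30 mm high). Closed it is 24 mm above the bench, at chute x = +14, y = 0, and blocks the rack's block; the rack's tongue passes below it.
- rack: Loose rack of driver bits on the chute floor, 0.22 kg. Origin: centre of the underside of its dark block, 60 mm wide, 84 long (y), 24 high, bits 6 mm out of its top. +y (nose) as the chute's +y. A low tongue (26 mm wide, 10 high) runs back to an upright blue plate, rear face at y = -125 mm. Home: origin at chute y = +54 mm. At the start its nose is 14 to 40 mm before the gate plate.
- push_face (a point): On the rear face of the rack's blue end plate, where a finger pushes: middle of its width, 42 mm above the bench. The plate is 60 mm wide, 8 mm thick, its top edge 56 mm above the bench. With the rack home this face is still before the gate, at chute y = -71 mm.
- block_a: Light wood block 45x85x22 mm lying beside the chute; leave it alone. Origin: centre of its underside.
- super_glue: Small white glue bottle, 40 mm across, 128 mm high, standing beside the chute; leave it alone. Origin: centre of its underside.
- block_c: Small dark wood block 35x70x18 mm lying on the treadle side, past the treadle's end; leave it alone. Origin: centre of its underside.

How it is judged (in metres and radians):
On the way, in this order (a step that is already met when the one before it is completed fails the run):
1. a finger holds the treadle down and the gate up while the rack is still before the gate (value of joint gate above 0.38 rad and contact force between the fingers and gate above 0.3 N and y of rack in the frame of chute below -0.045 m), for 0.1 s.
2. the rack's block is under the gate, which a finger still holds up (value of joint gate above 0.35 rad and contact force between the fingers and gate above 0.3 N and y of rack in the frame of chute between -0.03 and 0.044 m), for 0.1 s.
At the end, for the whole second after the job is handed in: The rack stands flat on the chute floor within 5 mm of the end stop, at rest, and the gate has closed behind its block (under 0.04 rad) (y of rack in the frame of chute above 0.049 m and z of rack in the frame of chute below 0.011 m and angle between rack's own z axis and vertical below 0.05 rad and value of joint gate below 0.04 rad and linear speed of rack below 0.01 m/s); the robot touches nothing.
It fails at once if the gate touches the rack with more than 1 N (contact force between gate and rack above 1 N).
It fails at once if the rack is lifted more than 8 mm off the chute floor, or tipped (z of rack in the frame of chute above 0.016 m or angle between rack's own z axis and vertical above 0.2 rad).
It fails at once if the large wood block is moved more than 15 mm (distance of block_a from where it was at the start of the episode above 0.015 m).
It fails at once if the glue bottle is moved more than 15 mm (distance of super_glue from where it was at the start of the episode above 0.015 m).
It fails at once if the small wood block is moved more than 15 mm (distance of block_c from where it was at the start of the episode above 0.015 m).
It also fails if it takes over 38 s, if anything falls off the work surface, if the arm or the gripper's body presses on something with over 40 N, if the wrist force passes 120 N, or if a joint passes its speed limit or range.

ROBOT

A 6-joint arm with a two-finger parallel gripper is mounted at the origin on the work surface; the furniture and walls round the work are solid. World frame = base frame: x ahead of the robot, y to its left, z up, the work surface at z = 0. Lengths are in mm, angles in rad, forces in N, time in s.
With the tool pointing down it reaches from about 350 to 875 mm from the base axis. Payload 4.2 kg.
Tool frame: the origin (TCP) lies at the very end of the fingers, on their centre line; the grasp point (between the pads) lies 19 mm behind it; z points along the fingers, y is the line along which they close (so a half turn about z gives the same grasp; the last joint's range is limited). The gripper opens to 85 mm and grips with 20 to 120 N. Pads are 22 mm wide; open, the fingers measure 114 mm over their backs; the gripper's body (76 mm by 85 mm) begins 54 mm behind the grasp point. The pads swing forward as they close: fully open they stand 13 mm farther back than shut.
Start: joints at [1.576, 0.385, 0.008, 0, -1.194, -0.259], TCP at [156.896, 604.965, 231.312] pointing down, gripper open.
Joint ranges: [-3.14, 3.14], [-1.21, 2.06], [-1.07, 1.41], [-3.16, 2.05], [-2.99, -0.16], [-3.1, 3.1]. Speed limits (rad/s): [2.79, 2.79, 3.14, 3.14, 3.14, 3.14].

INTERFACE

Orientations are given as a unit quaternion [x, y, z, w].
In Python, from bench import arm gives the robot as it stands. The module is installed in compiled form; this text tells all that it offers.
- The arm moves only by the tool drive_tool, never from a script. Its argument "targets" is a list of rows, each a list of 5 numbers: the closure, from -1 (fully open) to 1 (shut), then the shift along the tool's x, y, z in mm, then the turn about the tool's z in degrees. In form: [[grip, tx, ty, tz, roll], ...]. A call has 1 to 12 rows; each row is the pose to reach, as a shift and turn from the pose commanded when the call began, along the tool's axes at that moment; what a row does not reach only later rows make up. A row lasts 1/10 s, in which the tool goes at most 50 mm and 8.59 degrees, less where a joint would pass 70% of its speed; a pose out of reach is approached as far as the arm can. A call with a gripper value outside its range is refused whole. The fingers move at their own pace and stop on an object; the grip force is fixed at half the most. Time passes only in rows, so rows that repeat a pose let the fingers close. It gives the time, the measured TCP pose, the force, the opening and the grip force at its end, in the units of the state.
- arm.read_state(): the state, without advancing time (a new reading comes with each control period).
- arm.get_image(name): name is "side" or "top" or "wrist"; returns the picture (384x512x3 uint8, blue, green, red); there is no depth.
- arm.camera_params(name): a dict with "fov_y" (degrees; the focal length in pixels is half the picture's height over the tangent of half this angle, whatever the lens; pixels are square), "cx", "cy" (the principal point, pixels), "D" ([k1, k2, p1, p2, k3] as OpenCV has them; the pictures are not rectified), "rvec" (rotation vector, rad) and "tvec" (3), from world to camera coordinates, as OpenCV has them; the wrist camera has in their place "tool_from_camera" (4x4, takes a point from camera to tool coordinates, whose origin is the TCP and whose axes are the flange's). Camera axes: x right, y down, z forward; pixel columns grow to the right and rows downward; lengths in mm; the calibration is good to about 2 mm. A picture is of the moment at which its call begins: read the wrist's pose just before it. camera_params takes no time and is no camera call.
- arm.job_done(): hands the job in; it is judged then, once.
The state is a dict: "clock": time; "joints": joint angles; "joint_vel": joint speeds; "joint_efforts": joint torques, N m; "position": TCP position; "ee_rot": TCP orientation; "contact_force": force on the tool from outside, world axes, zero at the start; "wrist_torque": the same for the moment, N m; "gripper_width": finger opening in mm; "grasp_force": force on a finger pad.
Only numpy, scipy, OpenCV 4.12 (cv2) and the standard library are available. Lean on these libraries where they do the work, as an engineer would, in place of code of your own. Each camera call takes 0.05 s, during which the arm holds its last target. There are 200 camera calls.

## Working session

There is one attempt and no reset: what is moved stays moved. The work goes in short steps, Python scripts to look and compute and a tool call to move; the robot and the scene stay as the last step left them, time stands still between calls to the robot, and variables do not carry over. Pictures are saved under pics/ and viewed, at most 10 in all, crops included, and the job is handed in when it is done.

Besides the shell and the picture viewer there is one more tool, called after "Call:" by a JSON object that holds its "op" and its "data". drive_tool: Moves the arm, as the interface text tells. Its arguments: {"type":"object","properties":{"targets":{"type":"array","items":{"type":"array","items":{"type":"number"}}}},"required":["targets"]}

```bash
mkdir -p pics; python3 - <<'E'
from bench import arm
import cv2
s=arm.read_state();print(s)
for n in("top","side"):
    cv2.imwrite(f"pics/{n}0.png",arm.get_image(n));print(n,arm.camera_params(n))
print(arm.camera_params("wrist"))
E
```

```text
{'clock': 0.0, 'joints': array([ 1.57557556e+00,  3.85559241e-01,  6.58440144e-03, -5.16647910e-04,
       -1.19397939e+00, -2.58587262e-01]), 'joint_vel': array([ 3.23644127e-04, -1.38008061e-03, -9.01185749e-05, -9.16565940e-05,
       -1.51548409e-03,  6.84997540e-04]), 'joint_efforts': array([ 7.51631560e-04, -3.92286408e+01,  1.88400131e+01,  4.18606639e+00,
       -4.56734007e-03, -6.77950922e-06]), 'position': array([156.77019234, 604.40024344, 230.2011275 ]), 'ee_rot': array([ 9.91945813e-01, -1.26658131e-01, -9.63488951e-05,  1.10113752e-03]), 'contact_force': array([ 0.70629117, -0.13722142,  0.55941988]), 'wrist_torque': array([ 0.00456457, -0.0214432 , -0.01350945]), 'grasp_force': 0.0, 'gripper_width': 85.36858298904592}
top {'fov_y': 52.18993465331906, 'cx': 259.5625563036941, 'cy': 186.2435069201991, 'D': array([-0.10755159,  0.        ,  0.        ,  0.        ,  0.        ]), 'rvec': array([ 2.16760158, -2.18536993,  0.08435161]), 'tvec': array([ 38.39012161, 584.09934554, 856.02245456])}
side {'fov_y': 57.852875005001444, 'cx': 251.83869180950697, 'cy': 197.58197505514144, 'D': array([-0.01533217,  0.        ,  0.        ,  0.        ,  0.        ]), 'rvec': array([ 1.89270673, -0.30256369,  0.24318152]), 'tvec': array([-541.87143126,  134.23547236,  644.7164737 ])}
{'fov_y': 63.59262515011064, 'cx': 250.32250116099652, 'cy': 196.89740694377474, 'D': array([-0.07277048,  0.        ,  0.        ,  0.        ,  0.        ]), 'tool_from_camera': array([[-8.97851499e-05, -9.52331837e-01, -3.05064033e-01,
         7.87526053e+01],
       [ 9.99999865e-01,  7.07648343e-05, -5.15225413e-04,
        -1.84227602e-02],
       [ 5.12253370e-04, -3.05064038e-01,  9.52331702e-01,
        -1.42568940e+02],
       [ 0.00000000e+00,  0.00000000e+00,  0.00000000e+00,
         1.00000000e+00]])}
```

View pics/top0.png

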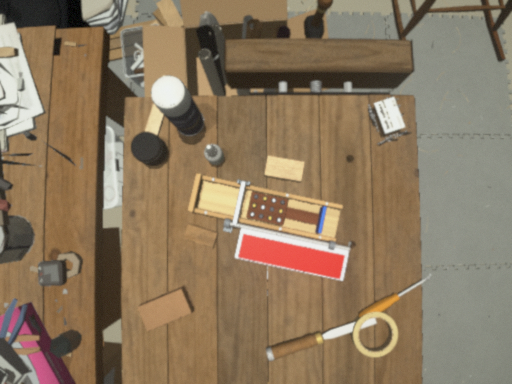

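View pics/side0.png

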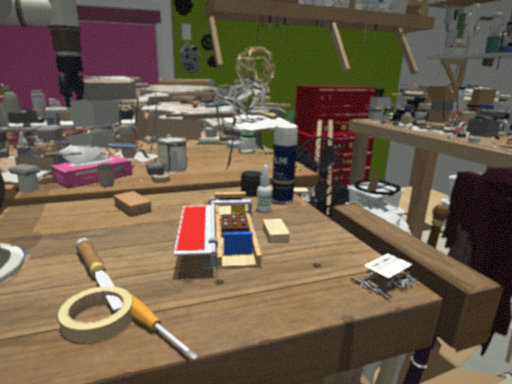

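The top view shows the chute from about (190,195) to (342,225) with travel to the left, the gate bar at x≈240, the blue plate at (322,219) and the treadle at (292,254). The side view looks along the travel direction, with the treadle on the left. Next I'll enlarge the top view.

```bash
cat > h.py <<'E'
from bench import arm
import cv2, numpy as np
def cam(n,s=None):
    p=arm.camera_params(n);f=192/np.tan(np.radians(p["fov_y"]/2))
    K=np.array([[f,0,p["cx"]],[0,f,p["cy"]],[0,0,1]])
    if n=="wrist":
        from scipy.spatial.transform import Rotation as R
        T=np.eye(4);T[:3,:3]=R.from_quat(s["ee_rot"]).as_matrix();T[:3,3]=s["position"]
        C=np.linalg.inv(T@p["tool_from_camera"]);return K,p["D"],cv2.Rodrigues(C[:3,:3])[0].ravel(),C[:3,3]
    return K,p["D"],p["rvec"],p["tvec"]
def unproj(c,uv,z):
    K,D,r,t=c;R=cv2.Rodrigues(r)[0]
    q=cv2.undistortPoints(np.array([[uv]],float),K,D).ravel();d=R.T@[q[0],q[1],1];o=-R.T@t
    return o+d*(z-o[2])/d[2]
def proj(c,P): return cv2.projectPoints(np.array(P,float).reshape(-1,3),c[2],c[3],c[0],c[1])[0].reshape(-1,2)
E
python3 - <<'E'
from h import *
i=cv2.imread("pics/top0.png")[135:285,175:365]
cv2.imwrite("pics/top0c.png",cv2.resize(i,None,fx=4,fy=4,interpolation=cv2.INTER_CUBIC))
c=cam("top")
for uv in [(240,200),(322,219),(292,254),(214,155)]: print(unproj(c,uv,50).round())
E
```

```text
[553.  76.  50.]
[ 510. -101.   50.]
[435. -35.  50.]
[652. 133.  50.]
```

View pics/top0c.png

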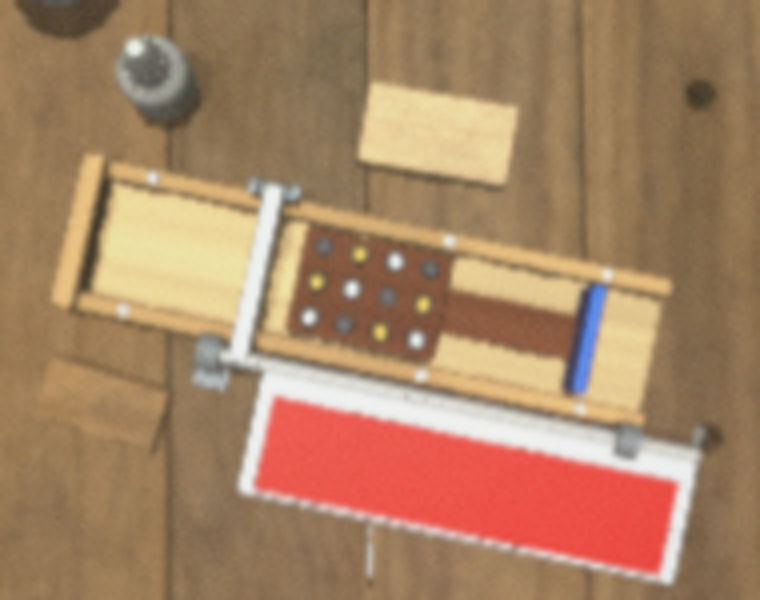

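The crop shows chute wall-end corners at (671,283) and (642,423). The treadle corners are at (240,492), (672,583), (698,452) and (265,375), the blue plate's top rear edge runs (607,287)–(585,394), and the stop is at x≈85.

```bash
cat >> h.py <<'E'
def cw(pose,P):
    x,y,a=pose;P=np.array(P,float).reshape(-1,3);c,s=np.cos(a),np.sin(a)
    return np.c_[x+c*P[:,0]-s*P[:,1],y+s*P[:,0]+c*P[:,1],P[:,2]]
E
python3 - <<'E'
from h import *
from scipy.optimize import least_squares
c=cam("top")
M=[[43,-227,28],[-43,-227,28],[-120,-15,54],[-120,-255,54],[-52,-255,54],[-52,-15,54]]
u=np.array([[671,283],[642,423],[240,492],[672,583],[698,452],[265,375]],float)/4+[174.6,134.6]
f=lambda p:(proj(c,cw(p,M))-u).ravel()
r=least_squares(f,[553,76,-1.3],x_scale=[10,10,.1]);print(r.x,r.fun.reshape(-1,2).round(1))
p=r.x
print((proj(c,cw(p,[[43,96,45],[-43,96,45],[43,96,53],[-43,96,53],[30,-225,56]]))-[174.6,134.6])*4)
x,y,a=p
def inv(P):
    d=np.array(P[:2])-[x,y];return np.array([np.cos(a)*d[0]+np.sin(a)*d[1],-np.sin(a)*d[0]+np.cos(a)*d[1]])
for n,uv,z in [("blue+",(607,287),56),("blue-",(585,394),56),("nose+",(307,225),32),("nose-",(288,333),32),("glue",(160,105),0),("glue top",(133,47),128),("A",(372,160),11),("A1",(505,183),22),("A2",(358,158),22),("C",(165,390),18),("C2",(155,445),18)]:
    w=unproj(c,np.array(uv)/4+[174.6,134.6],z);print(n,w.round(),inv(w).round(1))
E
```

```text
[ 5.47691748e+02  7.98980965e+01 -2.05188156e-01] [[-0.1 -1.7]
 [ 0.2  1.2]
 [-0.6  0.7]
 [ 0.9 -0.3]
 [ 0.3  1.2]
 [-0.6 -1.2]]
[[100.8266436  160.36874969]
 [ 68.40715097 313.51494001]
 [ 98.52617888 158.72879985]
 [ 65.78648409 313.29428124]
 [673.35605525 296.93039821]]
blue+ [ 537. -110.   56.] [  28.3 -188.6]
blue- [480. -98.  56.] [ -30.6 -187.6]
nose+ [574.  52.  32.] [ 31.1 -22.1]
nose- [514.  63.  32.] [-29.7 -23.6]
glue [647. 138.   0.] [85.  76.9]
glue top [657. 136. 128.] [95.5 77.3]
A [612.  15.  11.] [ 76.2 -50.3]
A1 [597. -60.  22.] [  76.8 -126.5]
A2 [612.  23.  22.] [ 74.5 -42.4]
C [482. 133.  18.] [-74.8  38.4]
C2 [452. 138.  18.] [-106.    37.7]
```

Call:
{"op": "drive_tool", "data": {"targets": [[-1, 40, 52, 0, 8], [-1, 75, 100, 0, 16], [-1, 105, 140, 0, 24], [-1, 135, 180, 0, 32], [-1, 165, 220, 0, 40], [-1, 195, 260, 0, 48], [-1, 225, 300, 0, 56], [-1, 255, 340, 0, 64], [-1, 285, 380, 0, 72], [-1, 313, 418, 0, 80], [-1, 313, 418, 0, 87], [-1, 313, 418, 0, 87]]}}

```text
clock: 1.3
position: [355.0, 119.4, 231.0]
ee_rot: [-0.63, 0.777, 0.0, -0.0]
contact_force: [-0.2, -1.0, 0.1]
gripper_width: 85.3
grasp_force: 0.0
```

```bash
cat >> h.py <<'E'
PC=[547.7,79.9,-0.2052]
def todo(X,Y,Z,P=PC):
    from scipy.spatial.transform import Rotation as R
    s=arm.read_state();r=R.from_quat(s["ee_rot"]);m=r.as_matrix()
    w=cw(P,[[X,Y,Z]])[0];d=m.T@(w-s["position"])
    want=P[2]-np.pi/2;have=np.arctan2(m[1,0],m[0,0])
    print("t",round(s["clock"],2),"pos",s["position"].round(1),"F",s["contact_force"].round(1),"w",round(s["gripper_width"],1),"shift",d.round(1),"roll",round(np.degrees(have-want),1),"j",s["joints"].round(2))
E
python3 -c "
from h import *
todo(-50,-215,130)"
```

```text
t 1.3 pos [355.  119.4 231. ] F [-0.2 -1.   0.1] w 85.3 shift [ 214.  -147.3  101.1] roll -0.1 j [ 0.77 -0.06 -0.54 -0.   -1.09 -0.97]
```

Call:
{"op": "drive_tool", "data": {"targets": [[-1, 40, -27, 0, 0], [-1, 80, -54, 0, 0], [-1, 120, -82, 0, 0], [-1, 160, -110, 0, 0], [-1, 190, -130, 0, 0], [-1, 214, -147, 0, 0], [-1, 214, -147, 35, 0], [-1, 214, -147, 70, 0], [-1, 214, -147, 100, 0], [-1, 214, -147, 100, 0]]}}

```text
clock: 2.3
position: [453.1, -116.7, 127.4]
ee_rot: [-0.633, 0.774, 0.003, -0.004]
contact_force: [0.2, -0.4, -0.3]
gripper_width: 85.6
grasp_force: 0.0
```

```bash
python3 -c "
from h import *
todo(-50,-215,60)
s=arm.read_state();w=arm.get_image('wrist');t=arm.get_image('top');d=arm.get_image('side')
cv2.imwrite('pics/w1.png',w)
a=cv2.resize(t[135:285,195:385],None,fx=3,fy=3,interpolation=2);b=cv2.resize(d[130:290,130:320],None,fx=3,fy=3,interpolation=2)
cv2.imwrite('pics/s1.png',b)
"
```

```text
t 2.3 pos [ 453.1 -116.7  127.4] F [ 0.2 -0.4 -0.3] w 85.6 shift [ 3.2 -3.2 67.4] roll 0.3 j [ 0.1   0.24 -0.51 -0.   -0.84 -0.3 ]
```

View pics/w1.png

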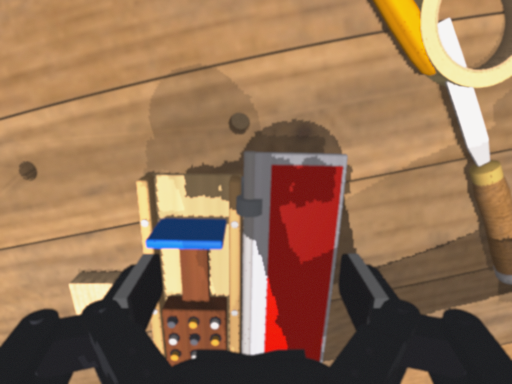

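View pics/s1.png

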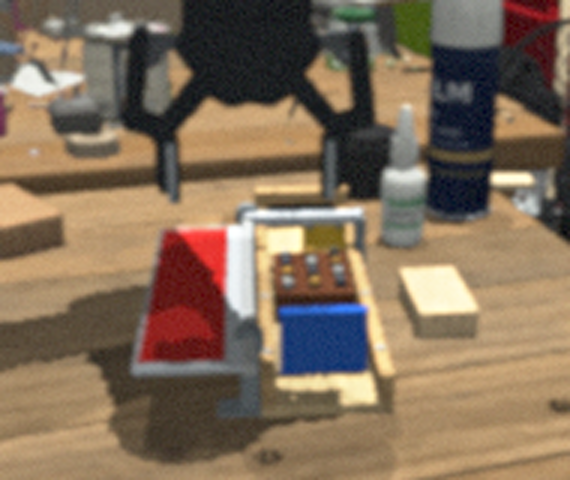

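The wrist view shows the blue plate's top edge at about (155,218)–(227,219), the treadle's far corners at (244,152) and (347,155), and the wall ends near (138,181). The fingers sit on the chute and treadle sides, as intended.

```bash
python3 -c "
from h import *
s=arm.read_state();c=cam('wrist',s)
inv=lambda w:(np.array([[np.cos(PC[2]),np.sin(PC[2])],[-np.sin(PC[2]),np.cos(PC[2])]])@(w[:2]-PC[:2])).round(1)
for n,uv,z in [('blue+',(156,218),56),('blue-',(227,220),56),('trd -52',(244,152),54),('trd -120',(347,155),54),('wall+43',(138,181),28),('bracket',(250,206),60),('blueBotRear?',(150,247),56),('blueBot',(223,248),56)]:
  print(n,inv(unproj(c,uv,z)))
print(proj(c,cw(PC,[[30,-188,56],[-30,-188,56],[-52,-255,54],[-120,-255,54],[43,-227,28],[-43,-227,28],[33,-227,8]])).round())
print(inv(s['position']))
c=cam('side')
for y in(-42.7,42.7):
  for z in (0,13): print(y,z,((proj(c,cw(PC,[[inv(s['position'])[0]+y,inv(s['position'])[1],127.4+z]]))-[130,130])*3).round())
"
```

```text
blue+ [  24.7 -201.4]
blue- [ -29.8 -200.2]
trd -52 [ -42.7 -252.1]
trd -120 [-117.3 -250.6]
wall+43 [  46.3 -223.1]
bracket [ -47.3 -213.1]
blueBotRear? [  31.9 -176.6]
blueBot [ -26.2 -176.4]
[[151. 234.]
 [228. 235.]
 [257. 148.]
 [351. 149.]
 [141. 177.]
 [245. 177.]
 [160. 171.]]
[ -48.3 -211. ]
-42.7 0 [[184. 221.]]
-42.7 13 [[183. 201.]]
42.7 0 [[323. 218.]]
42.7 13 [[323. 198.]]
```

Call:
{"op": "drive_tool", "data": {"targets": [[-1, 0, 0, 0, 0], [-1, 0, 0, 20, 0], [-1, 0, 0, 40, 0], [-1, 0, 0, 60, 0], [-1, 0, 0, 75, 0], [-1, 0, 0, 85, 0], [-1, 0, 0, 92, 0], [-1, 0, 0, 98, 0], [-1, 0, 0, 104, 0], [-1, 0, 0, 104, 0], [-1, 0, 0, 104, 0]]}}

```text
clock: 3.55
position: [457.3, -117.3, 28.0]
ee_rot: [-0.633, 0.774, -0.001, 0.001]
contact_force: [1.3, 0.5, 4.7]
gripper_width: 85.3
grasp_force: 2.1
```

```bash
python3 -c "
from h import *
todo(-48.3,-211,17)
d=arm.get_image('side')
b=cv2.resize(d[130:290,130:320],None,fx=4,fy=3.75,interpolation=2)
cv2.imwrite('pics/s2.png',b)
"
```

```text
t 3.55 pos [ 457.3 -117.3   28. ] F [1.3 0.5 4.7] w 85.3 shift [-0.4  0.  11. ] roll 0.2 j [ 0.09  0.4  -0.61  0.   -0.56 -0.3 ]
```

View pics/s2.png

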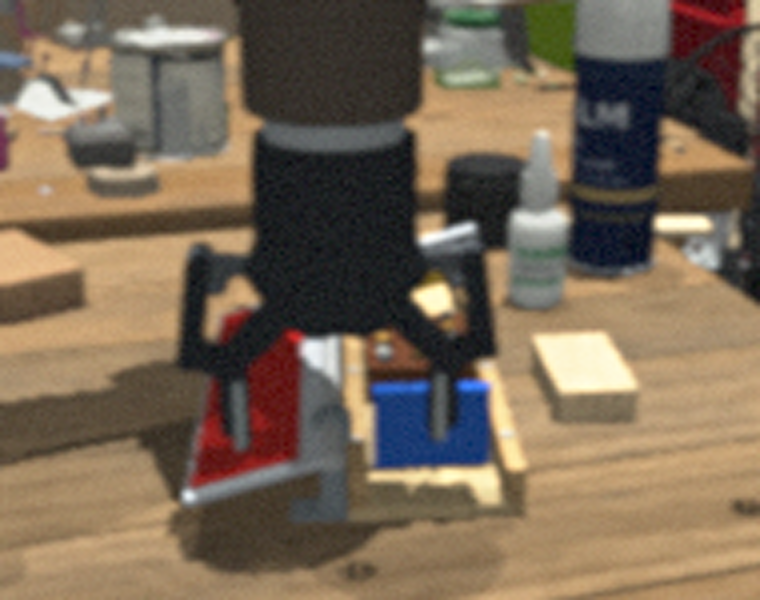

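The treadle is partly down and the boom is raised. The pusher finger sits behind the blue plate near its middle, at about (440,430). I'll press 11 mm more.

Call:
{"op": "drive_tool", "data": {"targets": [[-1, 0, 0, 4, 0], [-1, 0, 0, 8, 0], [-1, 0, 0, 11, 0], [-1, 0, 0, 11, 0], [-1, 0, 0, 11, 0]]}}

```text
clock: 4.1
position: [456.2, -117.3, 16.7]
ee_rot: [-0.632, 0.775, -0.0, 0.0]
contact_force: [1.1, 0.8, 5.5]
gripper_width: 84.8
grasp_force: 2.3
```

```bash
python3 -c "
from h import *
todo(-48.3,-211,17)
d=arm.get_image('side');c=cam('side')
P=[PC[0]+1,PC[1]+2,PC[2]]
for a in (.4,.5,.6,.7):
  f=lambda x,y,z:[-50+x*np.cos(a)-z*np.sin(a),y,50+x*np.sin(a)+z*np.cos(a)]
  print(a,(proj(c,cw(P,[f(-70,-255,4),f(-2,-255,4),f(64,0,4)]))-[130,130])*4)
b=cv2.resize(d[130:280,130:320],None,fx=4,fy=4,interpolation=2)
cv2.imwrite('pics/s3.png',b)
"
```

```text
t 4.1 pos [ 456.2 -117.3   16.7] F [1.1 0.8 5.5] w 84.8 shift [-0.7 -1.1 -0.3] roll 0.2 j [ 0.09  0.42 -0.62  0.   -0.53 -0.3 ]
0.4 [[195.00340393 537.91116846]
 [333.19917552 480.01221251]
 [421.65658784 245.21340405]]
0.5 [[201.73356016 550.16025507]
 [332.60422285 480.7367535 ]
 [416.64510603 236.77116678]]
0.6 [[209.79037338 561.67099206]
 [332.09213949 481.50810691]
 [410.7316322  228.82782502]]
0.7 [[219.07975212 572.33959355]
 [331.66803239 482.31849932]
 [403.96978387 221.46848087]]
```

View pics/s3.png

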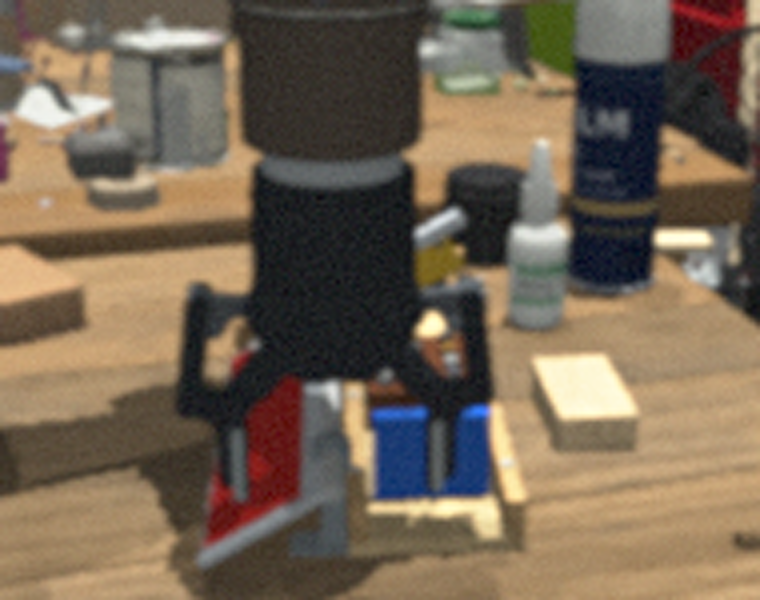

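The treadle's outer corner is at about (204,560), which puts the gate angle near 0.57. I'll push along -x.

Call:
{"op": "drive_tool", "data": {"targets": [[-1, -4, 0, 0, 0], [-1, -8, 0, 0, 0], [-1, -12, 0, 0, 0], [-1, -16, 0, 0, 0], [-1, -22, 0, 0, 0], [-1, -28, 0, 0, 0], [-1, -34, 0, 0, 0], [-1, -40, 0, 0, 0], [-1, -46, 0, 0, 0], [-1, -52, 0, 0, 0], [-1, -58, 0, 0, 0], [-1, -60, 0, 0, 0]]}}

```text
clock: 5.35
position: [468.3, -57.9, 16.3]
ee_rot: [-0.633, 0.774, -0.0, 0.0]
contact_force: [-2.2, -4.4, 2.8]
gripper_width: 85.4
grasp_force: 2.8
```

```bash
python3 -c "
from h import *
todo(-48.3,-82,17)"
```

```text
t 5.35 pos [468.3 -57.9  16.3] F [-2.2 -4.4  2.8] w 85.4 shift [-69.1  -1.7  -0.7] roll 0.3 j [ 0.22  0.42 -0.62 -0.   -0.53 -0.42]
```

Call:
{"op": "drive_tool", "data": {"targets": [[-1, -5, 0, 0, 0], [-1, -11, 0, 0, 0], [-1, -17, 0, 0, 0], [-1, -23, 0, 0, 0], [-1, -29, 0, 0, 0], [-1, -35, 0, 0, 0], [-1, -41, 0, 0, 0], [-1, -47, 0, 0, 0], [-1, -53, 0, 0, 0], [-1, -58, 0, 0, 0], [-1, -60, 0, 0, 0], [-1, -60, 0, 0, 0]]}}

```text
clock: 6.55
position: [480.4, 0.8, 16.3]
ee_rot: [-0.633, 0.775, -0.0, 0.0]
contact_force: [-3.2, -0.6, 4.0]
gripper_width: 84.9
grasp_force: 2.3
```

```bash
python3 -c "
from h import *
todo(-48.3,-82,17)"
```

```text
t 6.55 pos [480.4   0.8  16.3] F [-3.2 -0.6  4. ] w 84.9 shift [-9.1 -1.5 -0.7] roll 0.2 j [ 0.34  0.43 -0.6  -0.   -0.54 -0.54]
```

Now the last part, in small steps until the force rises.

Call:
{"op": "drive_tool", "data": {"targets": [[-1, -2, 0, 0, 0], [-1, -4, 0, 0, 0], [-1, -6, 0, 0, 0], [-1, -8, 0, 0, 0], [-1, -9, 0, 0, 0], [-1, -9, 0, 0, 0]]}}

```text
clock: 7.15
position: [481.9, 9.1, 16.3]
ee_rot: [-0.632, 0.775, -0.0, -0.0]
contact_force: [-2.9, -2.7, 4.1]
gripper_width: 85.3
grasp_force: 2.6
```

Call:
{"op": "drive_tool", "data": {"targets": [[-1, -2, 0, 0, 0], [-1, -3, 0, 0, 0], [-1, -3, 0, 0, 0]]}}

```text
clock: 7.45
position: [482.0, 10.6, 16.4]
ee_rot: [-0.632, 0.775, -0.0, -0.001]
contact_force: [-1.3, -11.1, 5.2]
gripper_width: 85.7
grasp_force: 6.4
```

Call:
{"op": "drive_tool", "data": {"targets": [[-1, -2, 0, 0, 0], [-1, -3, 0, 0, 0], [-1, -3, 0, 0, 0]]}}

```text
clock: 7.75
position: [481.2, 11.1, 16.5]
ee_rot: [-0.63, 0.777, 0.0, -0.003]
contact_force: [-0.4, -22.0, 9.1]
gripper_width: 85.2
grasp_force: 12.6
```

```bash
python3 -c "
from h import *
todo(-48.3,-82,17)
t=arm.get_image('top')
cv2.imwrite('pics/t4.png',cv2.resize(t[135:285,175:365],None,fx=4,fy=4,interpolation=2))
"
```

```text
t 7.75 pos [481.2  11.1  16.5] F [ -0.4 -22.    9.1] w 85.2 shift [ 1.1 -2.7 -0.5] roll -0.1 j [ 0.36  0.43 -0.59  0.   -0.55 -0.57]
```

View pics/t4.png

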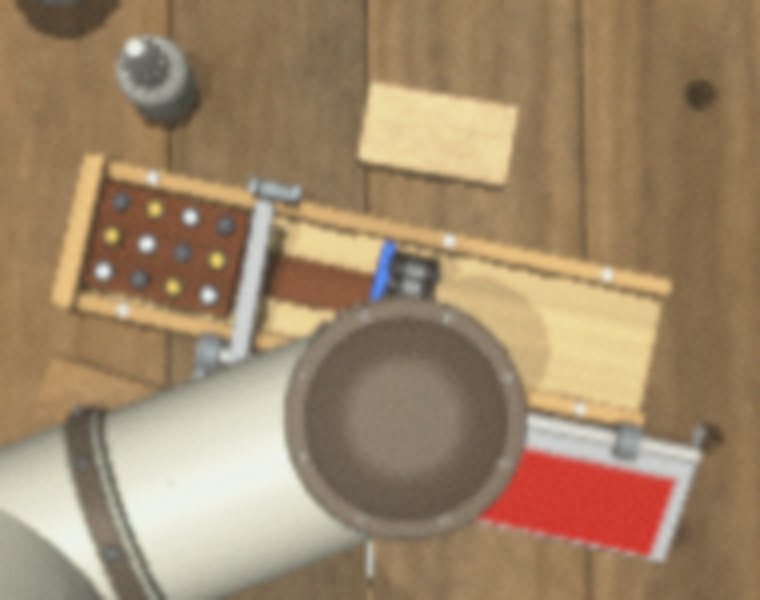

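The rack's nose is against the stop (left edge at x≈90) and the gate is still up. I'll back off first, then lift slowly so the gate closes.

Call:
{"op": "drive_tool", "data": {"targets": [[-1, 2, 0, 0, 0], [-1, 5, 0, 0, 0], [-1, 10, 0, 0, 0], [-1, 16, 0, 0, 0], [-1, 16, 0, -5, 0], [-1, 16, 0, -10, 0], [-1, 16, 0, -15, 0], [-1, 16, 0, -20, 0], [-1, 16, 0, -25, 0], [-1, 16, 0, -32, 0], [-1, 16, 0, -60, 0], [-1, 16, 0, -100, 0]]}}

```text
clock: 9.0
position: [479.4, -0.9, 116.1]
ee_rot: [-0.632, 0.775, 0.001, -0.001]
contact_force: [0.8, 0.3, 0.8]
gripper_width: 85.2
grasp_force: 0.0
```

Call:
{"op": "drive_tool", "data": {"targets": [[-1, 0, 0, -30, 0], [-1, 0, 0, -60, 0], [-1, 40, 40, -60, 0], [-1, 80, 80, -60, 0], [-1, 110, 90, -60, 0], [-1, 110, 90, -60, 0], [-1, 110, 90, -60, 0]]}}

```text
clock: 9.7
position: [370.3, -91.0, 177.2]
ee_rot: [-0.632, 0.775, -0.001, 0.001]
contact_force: [1.4, 0.2, 0.0]
gripper_width: 85.2
grasp_force: 0.0
```

```bash
python3 -c "
from h import *
todo(0,0,0)
t=arm.get_image('top')
cv2.imwrite('pics/t5.png',cv2.resize(t[135:285,175:365],None,fx=4,fy=4,interpolation=2))
"
```

```text
t 9.7 pos [370.3 -91.  177.2] F [1.4 0.2 0. ] w 85.2 shift [-202.9 -138.7  177.9] roll 0.1 j [ 0.19  0.01 -0.63  0.   -0.93 -0.39]
```

View pics/t5.png

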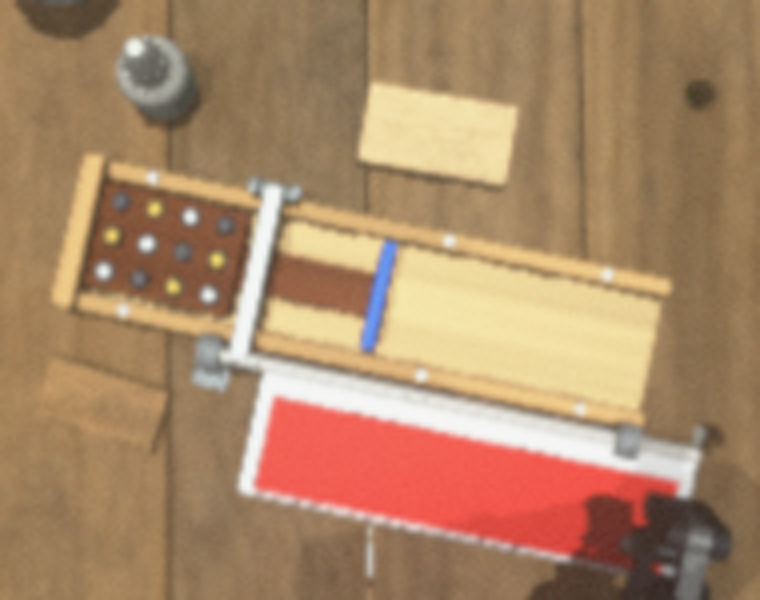

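The rack is home against the stop (blue plate at x≈380). The gate has closed (boom at (257,270), same as at the start), the blocks and bottle have not moved, and the arm is clear.

```bash
python3 -c "
from bench import arm
print(arm.job_done())"
```

```text
the job is handed in; nothing more can be done
None
```

I handed the job in at about 10 s: in the last picture the rack is home against the end stop, the gate is closed behind it and the blocks and bottle are unmoved; no verdict came back.

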